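# Lock a smoke detector up into its bayonet base

## Robot

A 6-joint arm with a two-finger parallel gripper is mounted at the origin on the work surface. World frame = base frame: x ahead of the robot, y to its left, z up, the work surface at z = 0. Lengths are in m, angles in degrees, forces in N, time in s.
With the tool pointing down it reaches from about 0.4 to 0.825 m from the base axis. Payload 7 kg.
Tool frame: the origin (TCP) lies at the centre of the arm's flange, where the gripper is bolted on; the fingertips stand 178 mm ahead of it and the grasp point (between the pads) lies ahead of it (ctrl.grip_depth is the z of the grasp point in the tool frame, in m); z points along the fingers, x is the direction in which the jaws open and shut, and the axes are right-handed (so a half turn about z gives the same grasp; the last joint's range is limited). The gripper opens to 88 mm and grips with 3 to 60 N. Pads are 19 mm wide; open, the fingers measure 130 mm over their backs; the gripper's body (78 mm by 193 mm) begins 47 mm behind the grasp point.
Start: joints at [86.923, 20.546, 0.682, 0, -70.136, -16.507], TCP at [0.226, 0.636, 0.405] pointing down, gripper open.
Joint ranges: [-176.03, 176.03], [-82.01, 121.73], [-58.28, 71.71], [-173.87, 95.51], [-174.79, -0.11], [-173.66, 173.66]. Speed limits (degrees/s): [136.94, 136.94, 172.46, 180, 180, 180].

## Interface

Orientations are given as [roll, pitch, yaw] about the fixed x, y, z axes, in that order (R = Rz(yaw) Ry(pitch) Rx(roll)).
In Python, from plant import ctrl gives the robot as it stands.
- The arm moves only by the tool carry_out, never from a script. Its arguments are lists of equal length, an entry for each row: "linear": the shift along the tool's x, y, z in cm, a list of three; "twist": the turn about the tool's z in degrees. In form: {"linear": [[tx, ty, tz], ...], "twist": [twist, ...]}. A call has 1 to 12 rows; each row is the pose to reach, as a shift and turn from the pose measured when the call began, along the tool's axes at that moment; what a row does not reach only later rows make up. A row lasts 1/12 s, in which the tool goes at most 41.7 mm and 7.16 degrees, less where a joint would pass 70% of its speed; a pose out of reach is approached as far as the arm can. A call with a gripper value outside its range is refused whole. "fingers" is the gripper's target within -1 to 1 (fully open at 1, half-way at 0, shut at -1), set as the call begins (left out, the last holds). The fingers move at their own pace and stop on an object; the grip force is fixed at half the most. Time passes only in rows, so rows that repeat a pose let the fingers close. It gives the time, the measured TCP pose, the force and the opening at its end, in the units of the state.
- ctrl.get_obs(): the state, without advancing time (a new reading comes with each control period).
- ctrl.snapshot(name): name is "side" or "top"; returns the picture (480x640x3 uint8, blue, green, red); there is no depth.
- ctrl.camera_params(name): a dict with "fovy" (degrees; the focal length in pixels is half the picture's height over the tangent of half this angle, whatever the lens; pixels are square), "cx", "cy" (the principal point, pixels), "eye" and "rotation" of the camera in the world. Camera axes: x right, y down, z forward; pixel columns grow to the right and rows downward; lengths in m; the calibration is good to about 2 mm. A picture is of the moment at which its call begins. camera_params takes no time and is no camera call.
- ctrl.close_job(): hands the job in, once; it reports no verdict.
The state is a dict: "clock": time; "joint_pos": joint angles; "qvel": joint speeds; "tau": joint torques, N m; "tool_pos": TCP position; "orientation": TCP orientation; "force": force on the tool from outside, world axes, zero at the start; "moment": the same for the moment, N m; "opening": finger opening in m.
Only numpy, scipy, OpenCV 4.12 (cv2) and the standard library are available. Lean on these libraries where they do the work, as an engineer would, in place of code of your own. Each camera call takes 0.05 s, during which the arm holds its last target.

## Task

Fit the smoke detector into the base above it, using the cup it sits in: swing the cup's handle under the pointer rib, raise the cup all the way so that the detector's lugs go up into the base, swing the handle round until it points straight out from the column, then bring the cup all the way back down so that the detector stays up, hanging locked in the base. Leave everything else on the bench where it is.

Things in the scene. Friction and masses are not known exactly. Their poses are not given: they have to be found in the camera images.
- base_mouth (a point): White detector base: disc 124 mm across, 30 mm thick, fixed under the grey stand's overhead arm. This point: centre of the opening in its underside, 205 mm above the table. z up; +x level, to the square column 130 mm away, so -x points straight out from the column to the open front. In its 6 mm lip are three slots that the lugs pass with about 6 degrees to spare either way.
- pointer (a point): Outer tip of the small white pointer rib (10 mm wide, 10 mm high) that sticks out 26 mm from the base's rim, 88 mm from the axis through base_mouth, at 40 degrees from base_mouth's -x towards its +y, 17 mm above base_mouth. When the cup's handle lies right below the rib, lugs and slots face each other.
- stand_top (a point): On the axis of the base, top of the stand's overhead arm (50 mm wide), 271 mm above the table. The arm runs from here to the column; the space in front of the base is open. The stand's foot plate is 300 x 260 mm, 12 mm thick.
- detector_top (a point): White smoke detector, loose in the cup under the base. This point: centre of the upper face of its flange (104 mm across, 14 mm thick). z up; -x along the cup's handle. On top a neck 66 mm across with three lugs, 12 to 17 mm above this point. Hanging locked, this point is about 6 mm below base_mouth, x axes in line.
- detector: The same detector; origin: centre of its underside, 42 mm below detector_top, same axes. Below the flange is a chamber 68 mm across with three ribs that sit in gaps of the cup's wall, so that it turns with the cup (2 degrees of play); the cup pulls away freely downwards. Lift up, turn from the rib to straight out: the lugs pass over 3 mm bumps, and drop behind them when the cup is lowered.
- cup_rim (a point): Centre of the rim of the grey cup (90 mm across, 36 mm high) that carries the detector by its flange; it is on the axis through base_mouth. The cup and its handle turn freely about this axis and stay where they are left (0.12 N m of friction). Seen from above, locking is counter-clockwise: 40 degrees from below the pointer rib to straight out from the column, where base_mouth and handle_grip have their x axes in line; the lugs meet a stop 4 degrees beyond.
- handle_grip (a point): Centre of the black grip of the cup's handle: a level bar 24 mm wide, 26 mm high, 105 mm long, spanning 105 to 210 mm from the vertical axis through base_mouth (this point: 165 mm), 114 mm above the table with the lift down. +x along the bar to the cup, z up. Nothing stands above the grip; it is at least 90 mm in front of the base's rim.
- lift (a joint): Height of the lift that carries cup and handle, m: 0 all the way down, 0.060 at its upper stop, where the detector is fully up in the base (flange 1 mm short of it). Counterbalanced: stays where it is left, moved by about 5 N.
- screwdriver_grip (a point): handle of a screwdriver lying on the stand's foot plate (bystander)
- tape_mid (a point): grey ring, 90 mm across, 25 mm high, lying on the stand's foot plate; its centre (bystander)
- carton_mid (a point): cardboard box 120 x 160 x 70 mm; its centre (bystander)
- mug_mid (a point): white mug, 80 mm across, 90 mm high; its centre (bystander)
- spare_base_mid (a point): white disc 110 mm across, 22 mm high; its centre (bystander)
- psu_mid (a point): black power brick 120 x 55 x 35 mm; its centre (bystander)
- torch: aluminium torch, 130 mm long, 32 mm thick, lying down (bystander)
There are look-alikes about, which are no part of the job. Leave any black look-alike of the detector alone.

How it is judged (in metres and radians):
On the way, in this order (a step that is already met when the one before it is completed fails the run):
1. the detector is raised into the base with its lugs above the lip (z of detector_top in the frame of base_mouth above -0.006 m and value of joint lift above 0.053 m), for 0.1 s.
2. raised, it is turned to the locked position (angle between the x axis of detector_top and the x axis of base_mouth, either way round below 0.11 rad and z of detector_top in the frame of base_mouth above -0.008 m), for 0.1 s.
At the end, for the whole second after the job is handed in: The detector hangs at rest in the base, lugs dropped behind the bumps (flange 4.2 to 9 mm below the mouth, within 6 mm of its centre, turned to within 0.11 rad of the locked position, upright within 0.07 rad), and the lift is back down (below 20 mm) (angle between the x axis of detector_top and the x axis of base_mouth, either way round below 0.11 rad and z of detector_top in the frame of base_mouth between -0.009 and -0.0042 m and horizontal distance between detector_top and base_mouth below 0.006 m and angle between detector_top's own z axis and vertical below 0.07 rad and value of joint lift below 0.02 m and linear speed of detector below 0.02 m/s); the robot touches nothing.
It fails at once if a bystander is moved by more than 30 mm (distance of any of tape_mid, carton_mid, mug_mid, spare_base_mid, psu_mid, screwdriver_grip, torch from where it was at the start of the episode above 0.03 m).
It also fails if it takes over 45 s, if anything falls off the work surface, if the arm or the gripper's body presses on something with over 40 N, if the wrist force passes 120 N, or if a joint passes its speed limit or range.

## Working session

There is one attempt and no reset: what is moved stays moved. The work goes in short steps, Python scripts to look and compute and a tool call to move; the robot and the scene stay as the last step left them, time stands still between calls to the robot, and variables do not carry over. Pictures are saved under pics/ and viewed, and the job is handed in when it is done.

Besides the shell and the picture viewer there is one more tool, called after "Call:" by a JSON object that holds its "fn" and its "kwargs", one argument or row to a line. carry_out: Moves the arm, as the interface text tells. Its arguments: {"type":"object","properties":{"linear":{"type":"array","items":{"type":"array","items":{"type":"number"}}},"twist":{"type":"array","items":{"type":"number"}},"fingers":{"type":"number"}},"required":["linear","twist"]}

```bash
ls; mkdir -p pics; python3 - <<'E'
from plant import ctrl
import cv2
print(ctrl.get_obs(), ctrl.grip_depth)
for n in("side","top"):
    print(n,ctrl.camera_params(n)); cv2.imwrite(f"pics/{n}0.png",ctrl.snapshot(n))
E
```

```text
pics
{'clock': 0.0, 'joint_pos': array([ 8.69222332e+01,  2.05914567e+01,  6.33929551e-01, -2.04553244e-02,
       -7.01355810e+01, -1.65083510e+01]), 'qvel': array([-0.14001925,  0.06270893,  0.09587647,  0.03284503,  0.05100052,
        0.01230978]), 'tau': array([ 1.22572428e-04, -5.82719564e+01,  2.93043441e+01,  6.99671432e+00,
        6.76073789e-03, -1.74824168e-04]), 'tool_pos': array([0.2261943 , 0.63576697, 0.40372233]), 'orientation': array([-1.79991977e+02, -9.47346390e-02, -1.09593091e+02]), 'force': array([-0.93603393, -0.54871407, -0.17620193]), 'moment': array([-0.00116757,  0.02060606, -0.06386636]), 'opening': 0.08779726011394841} 0.1593
side {'fovy': 50.97766958014954, 'cx': 324.9409015290706, 'cy': 241.92918263502813, 'eye': array([ 0.07011488, -0.6778313 ,  1.16774136]), 'rotation': array([-139.94698091,    0.62674552,  -34.79532678])}
top {'fovy': 57.495260373229, 'cx': 321.1536588648036, 'cy': 240.76680694306194, 'eye': array([0.49055937, 0.02643782, 1.1559583 ]), 'rotation': array([-176.53615878,   -0.51237018,  -89.61288642])}
```

View pics/side0.png

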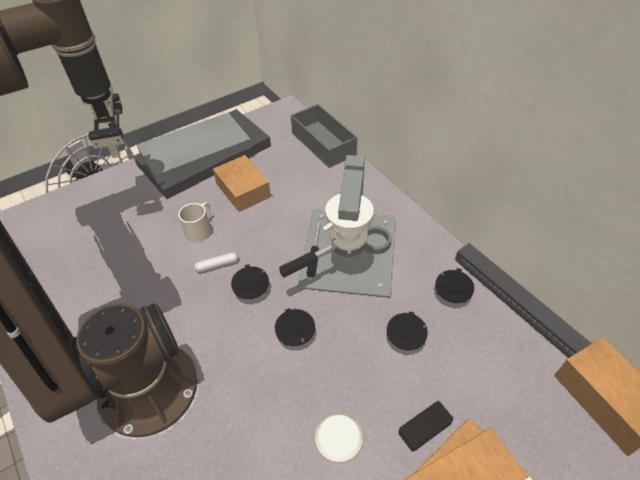

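View pics/top0.png

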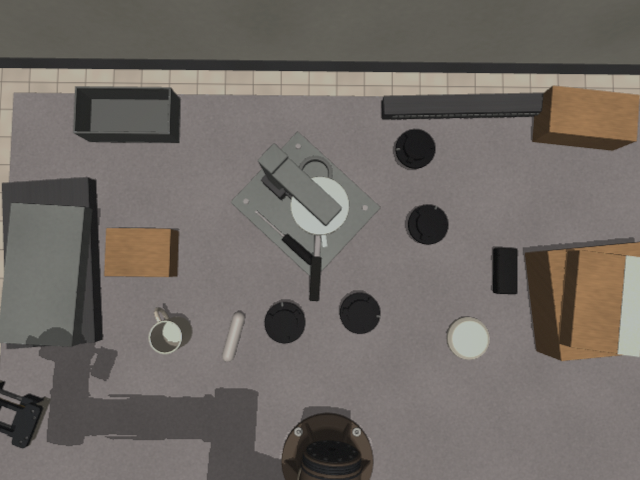

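```bash
python3 - <<'E'
import cv2,numpy as np
t=cv2.imread("pics/top0.png")[120:320,220:400]; s=cv2.imread("pics/side0.png")[150:310,260:410]
cv2.imwrite("pics/c_top0.png",cv2.resize(t,None,fx=3,fy=3,interpolation=cv2.INTER_CUBIC))
cv2.imwrite("pics/c_side0.png",cv2.resize(s,None,fx=3.7,fy=3.7,interpolation=cv2.INTER_CUBIC))
E
```

```text
(no output)
```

View pics/c_top0.png

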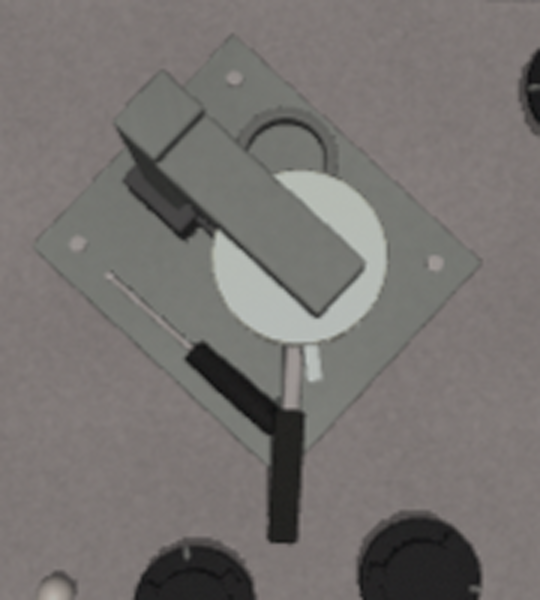

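View pics/c_side0.png

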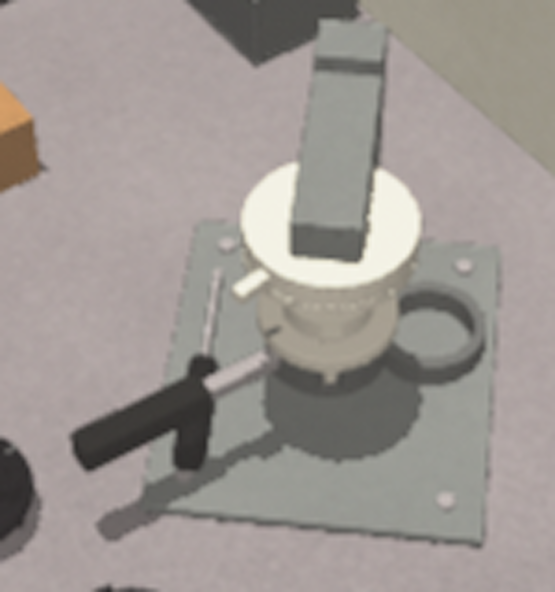

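```bash
cat > h.py <<'E'
import cv2,numpy as np
from scipy.spatial.transform import Rotation as R
P={'side':dict(fovy=50.97766958014954,cx=324.9409015290706,cy=241.92918263502813,eye=[0.07011488,-0.6778313,1.16774136],rot=[-139.94698091,0.62674552,-34.79532678]),
'top':dict(fovy=57.495260373229,cx=321.1536588648036,cy=240.76680694306194,eye=[0.49055937,0.02643782,1.1559583],rot=[-176.53615878,-0.51237018,-89.61288642])}
def cam(n):
    p=P[n];f=240/np.tan(np.radians(p['fovy']/2))
    return f,p['cx'],p['cy'],np.array(p['eye']),R.from_euler('xyz',p['rot'],degrees=True).as_matrix()
def ray(n,uv,z):
    f,cx,cy,e,M=cam(n);uv=np.atleast_2d(uv).astype(float)
    d=np.c_[(uv[:,0]-cx)/f,(uv[:,1]-cy)/f,np.ones(len(uv))]@M.T
    return e+d*((z-e[2])/d[:,2])[:,None]
def proj(n,X):
    f,cx,cy,e,M=cam(n);c=(np.atleast_2d(X)-e)@M
    return c[:,:2]/c[:,2:]*f+[cx,cy]
E
python3 - <<'E'
from h import *
from scipy.optimize import least_squares
out={}
for n,box in(('top',(280,165,360,250)),('side',(315,185,385,235))):
    im=cv2.imread(f'pics/{n}0.png');x0,y0,x1,y1=box
    m=np.zeros(im.shape[:2],np.uint8);thr=165 if n=='top' else 205
    m[y0:y1,x0:x1]=(im[y0:y1,x0:x1].min(2)>thr)*255
    print(n,cv2.countNonZero(m))
    cs=np.vstack(cv2.findContours(m,cv2.RETR_EXTERNAL,cv2.CHAIN_APPROX_NONE)[0])[:,0]
    h=ray(n,cs,.235)[:,:2]
    # robust circle r=.062
    c0=np.median(h,0)
    r=least_squares(lambda p:np.hypot(*(h-p).T)-.062,c0,loss='soft_l1',f_scale=.001)
    res=np.abs(r.fun); print(n,'disc centre',r.x,'med res',np.median(res),(res<.002).sum(),len(h))
    cv2.imwrite(f'pics/m_{n}.png',m)
for z,l,pts in((.232,'pointer tip top',[(323.5,247)]),(.271,'arm end corners',[(325.7,225.3),(341.5,208.5)]),(.271,'arm near col',[(273,172),(288,157)]),(.012,'plate corners',[(298,132),(232,202),(380.5,208)]),(.127,'handle outer corners',[(309.5,300),(319,300)]),(.127,'handle inner',[(313,256),(321,257)])):
    print(l,ray('top',pts,z)[:,:2].round(4).tolist())
E
```

```text
top 1329
top disc centre [0.62211363 0.02522484] med res 0.004663480036463233 72 245
side 702
side disc centre [0.62329832 0.0293759 ] med res 0.005059997967173567 51 177
pointer tip top [[0.5334, 0.0135]]
arm end corners [[0.5757, 0.0099], [0.6103, -0.0221]]
arm near col [[0.6843, 0.1183], [0.7156, 0.088]]
plate corners [[0.8491, 0.0802], [0.6603, 0.2517], [0.6475, -0.1391]]
handle outer corners [[0.4141, 0.044], [0.4142, 0.0218]]
handle inner [[0.5169, 0.0366], [0.5147, 0.0178]]
```

```bash
python3 - <<'E'
from h import *
from scipy.optimize import least_squares
# disc: outer convex hull pts, robust
C=[]
for n,box,thr in(('top',(280,165,360,236),150),('side',(315,185,385,238),190)):
    im=cv2.imread(f'pics/{n}0.png');x0,y0,x1,y1=box
    m=np.zeros(im.shape[:2],np.uint8); m[y0:y1,x0:x1]=(im[y0:y1,x0:x1].min(2)>thr)*255
    cs=np.vstack(cv2.findContours(m,cv2.RETR_EXTERNAL,cv2.CHAIN_APPROX_NONE)[0])[:,0]
    h=ray(n,cs,.235)[:,:2]
    r=least_squares(lambda p:np.hypot(*(h-p[:2]).T)-.062,np.r_[np.mean(h,0)],loss='cauchy',f_scale=.0007)
    k=np.abs(r.fun)<.003
    r2=least_squares(lambda p:np.hypot(*(h[k]-p[:2]).T)-p[2],np.r_[r.x,.062])
    print(n,r.x,k.sum(),len(k),r2.x,np.abs(r2.fun).mean())
im=cv2.imread('pics/top0.png')
m=np.zeros(im.shape[:2],np.uint8)
m[258:304,306:324]=(im[258:304,306:324].max(2)<60)*255
for y in range(258,303,4): 
    xs=np.where(m[y])[0]; print(y,xs.min() if len(xs) else None,xs.max() if len(xs) else None,end='; ')
ys=[];
cs=[]
for y in range(274,298):
    xs=np.where(m[y])[0]; cs.append((xs.mean(),y))
w=ray('top',cs,.127)[:,:2]; l=cv2.fitLine(w.astype(np.float32),cv2.DIST_L2,0,.01,.01).ravel()
print('\nhandle top line',l, np.degrees(np.arctan2(l[1],l[0])))
for c in ([.622,.0255],):
    print('dist of axis to line', np.cross(l[:2],np.array(c)-l[2:]), 'dir from c',np.degrees(np.arctan2(*(w.mean(0)-c)[::-1]))%360)
print(im[240,312:334].min(1),im[244,312:334].min(1))
pr=[]
for y in range(237,246):
    row=im[y,318:332].min(1).astype(float); wt=np.clip(row-130,0,None); pr.append((318+(wt*np.arange(14)).sum()/wt.sum(),y))
print(np.round(pr,1).tolist())
w=ray('top',pr,.232)[:,:2]; l=cv2.fitLine(w.astype(np.float32),cv2.DIST_L2,0,.01,.01).ravel()
print('rib',l,np.degrees(np.arctan2(*(w.mean(0)-[.622,.0255])[::-1]))%360)
E
```

```text
top [0.62413093 0.02316589] 109 227 [0.62256614 0.02260804 0.06043254] 0.00047072054514096334
side [0.62328941 0.02812245] 86 181 [0.62246479 0.02732071 0.06071716] 0.0007451742001881943
258 306 320; 262 306 320; 266 311 320; 270 311 320; 274 311 319; 278 310 319; 282 310 319; 286 310 318; 290 310 318; 294 310 318; 298 309 318; 302 None None; 
handle top line [ 0.9995864  -0.02875814  0.4478724   0.03306373] -1.6479468
dist of axis to line -0.00255301473903156 dir from c 177.51275767650807
[116 104  78 110 142 146 146 140 111 124 181 181 182 180 163 120 119 118
 117 117 117 117] [117 104  91 126 144 146 146 136 115 131 163 182 181 181 171 137 117 118
 118 118 118 119]
[[323.0, 237.0], [323.0, 238.0], [323.1, 239.0], [323.3, 240.0], [323.4, 241.0], [323.4, 242.0], [323.5, 243.0], [323.6, 244.0], [323.8, 245.0]]
rib [0.99449176 0.10481508 0.5460841  0.01391024] 188.680083266109<stdin>:26: DeprecationWarning: Arrays of 2-dimensional vectors are deprecated. Use arrays of 3-dimensional vectors instead. (deprecated in NumPy 2.0)
```

```bash
cat >> h.py <<'E'
def rel(target,yaw=None):
    from plant import ctrl
    o=ctrl.get_obs();M=R.from_euler('xyz',o['orientation'],degrees=True).as_matrix()
    d=M.T@(np.array(target)-o['tool_pos'])*100
    tw=None if yaw is None else -((yaw-o['orientation'][2]+180)%360-180)
    return d.round(2),tw
def st():
    from plant import ctrl
    o=ctrl.get_obs();print('t',round(o['clock'],2),'pos',o['tool_pos'].round(4),'rpy',o['orientation'].round(2),'F',o['force'].round(1),'op',round(o['opening'],4),'q',o['joint_pos'].round(1))
E
python3 - <<'E'
from h import *
st();print(rel([.456,.033,.36],-92))
E
```

```text
t 0.1 pos [0.2262 0.6358 0.4038] rpy [-1.7999e+02 -8.0000e-02 -1.0959e+02] F [ 0.6 -0.4 -0.7] op 0.0877 q [ 86.9  20.6   0.6  -0.  -70.1 -16.5]
(array([ 49.08, -41.86,   4.46]), np.float64(-17.590276710332148))
```

Things that could be taken for the grip (top picture): the black bar on the cup handle at (315,278), which joins the light rod running under the white base; the screwdriver handle on the foot plate at (297,247), which has a thin shaft; and the black detector look-alikes at (285,322), (360,313), (428,224) and (415,148). I choose (315,278). The crop shows it connected to the cup's rod beside the white rib at (323,242), with its own shadow well below it.

Call:
{"fn": "carry_out", "kwargs": {
  "linear": [
    [1.5, -1.3, 0],
    [4.0, -3.4, 0],
    [7, -6, 0],
    [10, -8.5, 0],
    [13, -11, 0],
    [16, -13.6, 0],
    [19, -16.2, 0],
    [22, -18.8, 0],
    [25, -21.3, 0],
    [28, -23.9, 0],
    [31, -26.4, 0],
    [34, -29, 0]
  ],
  "twist": [0, 0, -1, -2, -4, -6, -8, -10, -12, -14, -16, -17.6],
  "fingers": 1
}}

```text
clock: 1.1
tool_pos: [0.3853, 0.2162, 0.4044]
orientation: [180.0, -0.1, -91.9]
force: [1.3, 0.4, -0.5]
opening: 0.0878
```

```bash
python3 - <<'E'
from h import *
st();print(rel([.456,.033,.36],-92))
E
```

```text
t 1.1 pos [0.3853 0.2162 0.4044] rpy [ 1.7998e+02 -7.0000e-02 -9.1860e+01] F [ 1.3  0.4 -0.5] op 0.0878 q [ 55.   -2.1 -27.1   0.  -65.1  33.1]
(array([18.08, -7.66,  4.46]), np.float64(0.1443574098269096))
```

Call:
{"fn": "carry_out", "kwargs": {
  "linear": [
    [3, -1.2, 0.5],
    [6, -2.5, 1],
    [9, -3.8, 1.8],
    [12, -5.1, 2.6],
    [15, -6.4, 3.5],
    [17, -7.2, 4.2],
    [18.1, -7.7, 4.5],
    [18.1, -7.7, 4.5],
    [18.1, -7.7, 4.5]
  ],
  "twist": [0, 0, 0, 0, 0, 0, 0, 0, 0]
}}

```text
clock: 1.85
tool_pos: [0.4564, 0.0322, 0.3592]
orientation: [179.9, -0.1, -92.0]
force: [-0.1, 0.2, 0.4]
opening: 0.0875
```

```bash
python3 - <<'E'
from h import *
from plant import ctrl
st();print(rel([.456,.033,.275],-92))
s=ctrl.snapshot('side');t=ctrl.snapshot('top')
cv2.imwrite('pics/s1.png',cv2.resize(np.hstack([s[120:330,220:420],t[120:330,220:420]]),None,fx=2,fy=2,interpolation=cv2.INTER_CUBIC))
E
```

```text
t 1.85 pos [0.4564 0.0322 0.3592] rpy [ 1.7993e+02 -9.0000e-02 -9.1970e+01] F [-0.1  0.2  0.4] op 0.0875 q [ 28.8   1.9 -29.5   0.  -58.8  59.2]
(array([-0.09,  0.03,  8.42]), np.float64(0.030029458251078722))
```

View pics/s1.png

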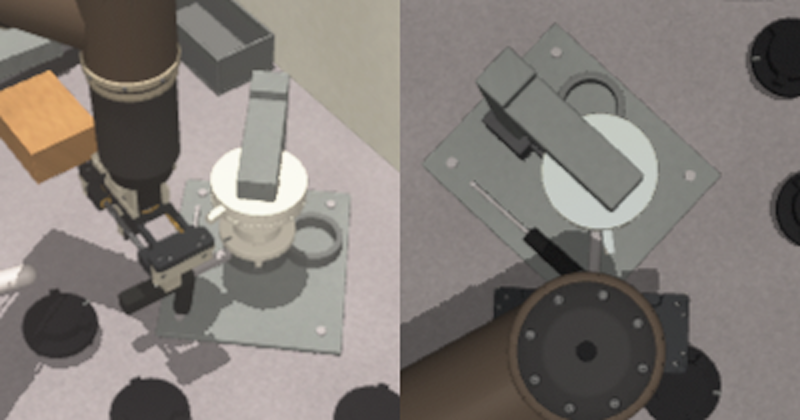

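The side view (left) shows the open fingers straddling the black grip at crop (150,295), clear of the screwdriver at (185,295). Descending now, then gripping.

Call:
{"fn": "carry_out", "kwargs": {
  "linear": [
    [0, 0, 1],
    [-0.1, 0, 3],
    [-0.1, 0, 5],
    [-0.1, 0, 6.5],
    [-0.1, 0, 7.5],
    [-0.1, 0, 8.2],
    [-0.1, 0, 8.4],
    [-0.1, 0, 8.4]
  ],
  "twist": [0, 0, 0, 0, 0, 0, 0, 0]
}}

```text
clock: 2.62
tool_pos: [0.4562, 0.0345, 0.2754]
orientation: [180.0, -0.1, -91.8]
force: [-0.3, 0.0, 0.4]
opening: 0.0874
```

```bash
python3 - <<'E'
from h import *
from plant import ctrl
st()
s=ctrl.snapshot('side')
cv2.imwrite('pics/s2.png',cv2.resize(s[150:330,240:420],None,fx=3,fy=3,interpolation=cv2.INTER_CUBIC))
E
```

```text
t 2.62 pos [0.4562 0.0345 0.2754] rpy [ 1.7996e+02 -8.0000e-02 -9.1800e+01] F [-0.3  0.   0.4] op 0.0874 q [ 29.1   7.6 -36.    0.1 -46.4  59. ]
```

View pics/s2.png

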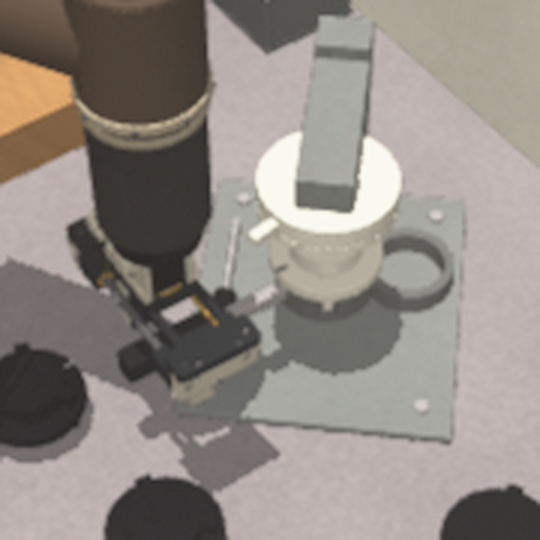

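The grip's outer end shows at crop (130,362), between the fingers. Closing.

Call:
{"fn": "carry_out", "kwargs": {
  "linear": [
    [0, 0, 0],
    [0, 0, 0],
    [0, 0, 0],
    [0, 0, 0],
    [0, 0, 0],
    [0, 0, 0],
    [0, 0, 0],
    [0, 0, 0],
    [0, 0, 0],
    [0, 0, 0]
  ],
  "twist": [0, 0, 0, 0, 0, 0, 0, 0, 0, 0],
  "fingers": -1
}}

```text
clock: 3.5
tool_pos: [0.4564, 0.0345, 0.2759]
orientation: [-180.0, -0.1, -91.8]
force: [-0.1, 0.4, -0.4]
opening: 0.0266
```

```bash
python3 - <<'E'
from h import *
st()
E
```

```text
t 3.5 pos [0.4564 0.0345 0.2759] rpy [-1.7999e+02 -6.0000e-02 -9.1810e+01] F [-0.1  0.4 -0.4] op 0.0266 q [ 29.1   7.6 -36.    0.1 -46.5  59. ]
```

Call:
{"fn": "carry_out", "kwargs": {
  "linear": [
    [0, 0, 0],
    [0, 0, 0],
    [0, 0, 0],
    [0, 0, 0]
  ],
  "twist": [0, 0, 0, 0]
}}

```text
clock: 3.83
tool_pos: [0.4564, 0.0344, 0.2759]
orientation: [180.0, -0.1, -91.8]
force: [0.5, -2.1, 0.9]
opening: 0.0236
```

```bash
python3 - <<'E'
from h import *
from plant import ctrl
st();o=ctrl.get_obs();print(o['moment'])
s=ctrl.snapshot('side');t=ctrl.snapshot('top')
cv2.imwrite('pics/s3.png',cv2.resize(np.hstack([s[150:330,240:420],t[170:350,230:410]]),None,fx=2.2,fy=2.2,interpolation=cv2.INTER_CUBIC))
E
```

```text
t 3.83 pos [0.4564 0.0344 0.2759] rpy [ 1.800e+02 -7.000e-02 -9.182e+01] F [ 0.5 -2.1  0.9] op 0.0236 q [ 29.1   7.6 -36.    0.1 -46.5  59. ]
[-0.64223814 -0.21137551 -0.39632706]
```

View pics/s3.png

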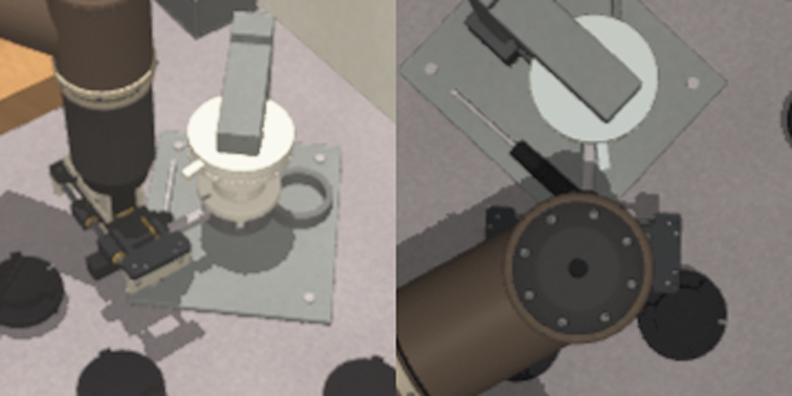

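Call:
{"fn": "carry_out", "kwargs": {
  "linear": [
    [0.35, 0, 0],
    [0.9, -0.02, 0],
    [1.45, -0.06, 0],
    [2.0, -0.12, 0],
    [2.5, -0.19, 0],
    [2.8, -0.24, 0],
    [2.8, -0.24, 0],
    [2.8, -0.24, 0]
  ],
  "twist": [-1.2, -3.1, -5, -6.9, -8.6, -9.7, -9.7, -9.7]
}}

```text
clock: 4.6
tool_pos: [0.4575, 0.006, 0.2758]
orientation: [179.9, -0.1, -82.2]
force: [-3.1, -2.7, 3.9]
opening: 0.0244
```

```bash
python3 - <<'E'
from h import *
from plant import ctrl
st();o=ctrl.get_obs();print(o['moment'])
s=ctrl.snapshot('side');t=ctrl.snapshot('top')
cv2.imwrite('pics/side4.png',s);cv2.imwrite('pics/top4.png',t)
cv2.imwrite('pics/s4.png',cv2.resize(np.hstack([s[190:290,290:390],t[185:285,270:370]]),None,fx=4,fy=4,interpolation=cv2.INTER_CUBIC))
E
```

```text
t 4.6 pos [0.4575 0.006  0.2758] rpy [ 1.7991e+02 -9.0000e-02 -8.2180e+01] F [-3.1 -2.7  3.9] op 0.0244 q [ 25.6   7.6 -36.    0.1 -46.5  72.2]
[-0.86498817  1.13081393 -0.22402409]
```

View pics/s4.png

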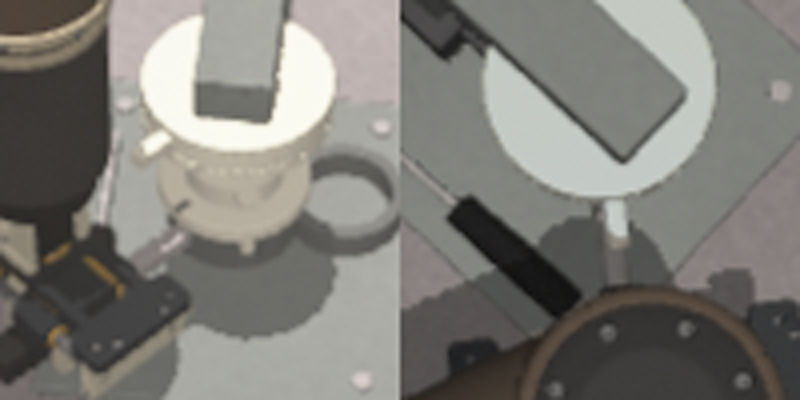

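```bash
python3 - <<'E'
from h import *
im=cv2.imread('pics/top4.png')
for y in (236,240,243,246,248,250,252,254): print(y,im[y,316:334].min(1))
a=ray('top',[(324.2,250.5)],.118)[0,:2];b=ray('top',[(323.5,244)],.232)[0,:2];print(a,b)
for c in ([.6225,.023],[.6225,.025],[.6225,.028]): print(c,[np.degrees(np.arctan2(*(p-c)[::-1]))%360 for p in (a,b)])
tcp=np.array([.4575,.006]);print(tcp+.166*np.array([np.cos(np.radians(7.82)),np.sin(np.radians(7.82))]))
E
```

```text
236 [126 109  85  84 113 166 195 195 195 184 147 126 126 127 127 128 129 127]
240 [ 79  79  79  88 100 143 195 196 196 194 165  97 109 127 128 126 126 126]
243 [ 79  79  79  76  82 105 131 168 196 196 171  96  81  80  85 107 126 127]
246 [ 80  80  79  77  77  91 106 124 121 112 102  88  80  79  80  80  80  88]
248 [80 81 80 79 81 90 97 96 96 91 80 81 80 79 80 80 81 80]
250 [80 80 81 80 80 87 98 98 97 91 84 80 80 79 80 82 81 81]
252 [81 81 81 80 78 83 97 98 96 91 81 76 81 81 82 81 82 81]
254 [81 81 81 80 76 77 94 98 96 93 85 76 80 80 80 82 81 81]
[0.53035595 0.01019229] [0.53972831 0.01354429]
[0.6225, 0.023] [np.float64(187.91322001101008), np.float64(186.51712681038197)]
[0.6225, 0.025] [np.float64(189.12947878321697), np.float64(187.87975103690997)]
[0.6225, 0.028] [np.float64(190.93810801691293), np.float64(189.9065389704887)]
[0.62195627 0.02858619]
```

Call:
{"fn": "carry_out", "kwargs": {
  "linear": [
    [0, 0, -0.4],
    [0, 0, -1.0],
    [0, 0, -1.6],
    [0, 0, -2.2],
    [0, 0, -2.8],
    [0, 0, -3.3],
    [0, 0, -3.8],
    [0, 0, -4.2],
    [0, 0, -4.2]
  ],
  "twist": [0, 0, 0, 0, 0, 0, 0, 0, 0]
}}

```text
clock: 5.45
tool_pos: [0.4574, 0.0062, 0.3188]
orientation: [179.9, -0.1, -82.2]
force: [-3.1, -1.1, 2.1]
opening: 0.0238
```

```bash
python3 - <<'E'
from h import *
from plant import ctrl
st();o=ctrl.get_obs();print(o['moment'])
E
```

```text
t 5.45 pos [0.4574 0.0062 0.3188] rpy [ 1.7993e+02 -9.0000e-02 -8.2160e+01] F [-3.1 -1.1  2.1] op 0.0238 q [ 25.6   4.4 -32.8   0.1 -52.9  72.2]
[-0.50983651  1.16841595 -0.29182033]
```

Call:
{"fn": "carry_out", "kwargs": {
  "linear": [
    [0, 0, -0.2],
    [0, 0, -0.5],
    [0, 0, -0.8],
    [0, 0, -1.1],
    [0, 0, -1.4],
    [0, 0, -1.6],
    [0, 0, -1.75],
    [0, 0, -1.75],
    [0, 0, -1.75]
  ],
  "twist": [0, 0, 0, 0, 0, 0, 0, 0, 0]
}}

```text
clock: 6.2
tool_pos: [0.4574, 0.0063, 0.336]
orientation: [179.9, -0.1, -82.2]
force: [1.2, -0.6, -8.3]
opening: 0.0243
```

```bash
python3 - <<'E'
from h import *
from plant import ctrl
st();o=ctrl.get_obs();print(o['moment'])
s=ctrl.snapshot('side');t=ctrl.snapshot('top')
cv2.imwrite('pics/side5.png',s);cv2.imwrite('pics/top5.png',t)
cv2.imwrite('pics/s5.png',cv2.resize(np.hstack([s[180:280,280:380],t[185:285,270:370]]),None,fx=4,fy=4,interpolation=cv2.INTER_CUBIC))
E
```

```text
t 6.2 pos [0.4574 0.0063 0.336 ] rpy [ 1.7992e+02 -8.0000e-02 -8.2160e+01] F [ 1.2 -0.6 -8.3] op 0.0243 q [ 25.6   3.2 -31.4   0.1 -55.4  72.2]
[-0.36948115 -0.54167053 -0.29480523]
```

View pics/s5.png

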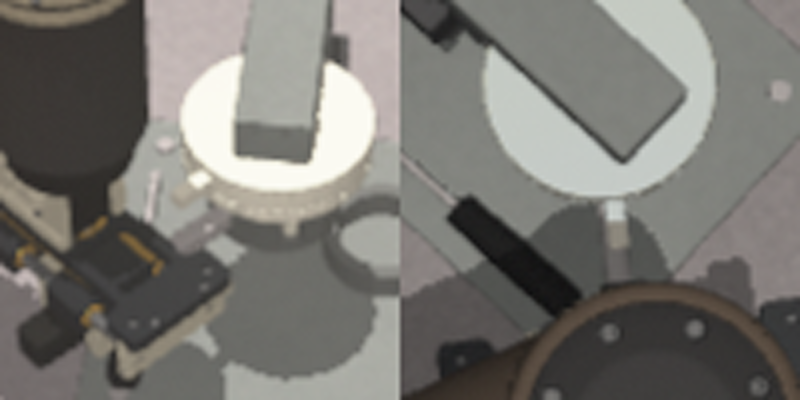

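Call:
{"fn": "carry_out", "kwargs": {
  "linear": [
    [0.58, -0.01, 0],
    [1.74, -0.09, 0],
    [2.88, -0.25, 0],
    [4.02, -0.49, 0],
    [5.13, -0.81, 0],
    [6.22, -1.21, 0],
    [7.28, -1.68, 0],
    [8.3, -2.22, 0],
    [8.3, -2.22, 0]
  ],
  "twist": [-2, -6, -10, -14, -18, -22, -26, -30, -30]
}}

```text
clock: 7.05
tool_pos: [0.4905, -0.0747, 0.3359]
orientation: [179.7, -0.0, -51.9]
force: [-4.6, -5.1, -1.3]
opening: 0.024
```

```bash
python3 - <<'E'
from h import *
from plant import ctrl
st();o=ctrl.get_obs();print(o['moment'])
p=o['tool_pos'][:2];ya=np.radians(o['orientation'][2]+90);print(p+.166*np.array([np.cos(ya),np.sin(ya)]))
E
```

```text
t 7.05 pos [ 0.4905 -0.0747  0.3359] rpy [ 1.7966e+02 -1.0000e-02 -5.1940e+01] F [-4.6 -5.1 -1.3] op 0.024 q [ 14.1   7.1 -27.    0.2 -56.1 113.8]
[-1.74869156  1.44864856  0.04069892]
[0.62121248 0.02766991]
```

Call:
{"fn": "carry_out", "kwargs": {
  "linear": [
    [0.58, -0.01, 0],
    [1.45, -0.06, 0],
    [2.17, -0.14, 0],
    [2.74, -0.23, 0],
    [3.03, -0.28, 0],
    [3.03, -0.28, 0],
    [3.03, -0.28, 0]
  ],
  "twist": [-2, -5, -7.5, -9.5, -10.5, -10.5, -10.5]
}}

```text
clock: 7.63
tool_pos: [0.5112, -0.097, 0.336]
orientation: [179.6, 0.1, -41.5]
force: [-2.6, -3.3, -3.1]
opening: 0.0238
```

```bash
python3 - <<'E'
from h import *
from plant import ctrl
from scipy.optimize import least_squares
st();o=ctrl.get_obs();print(o['moment'])
p=o['tool_pos'][:2]
Q=np.array([(.4564,.0344),(.4575,.0062),(.4905,-.0747),p])
r=least_squares(lambda a:np.hypot(*(Q-a[:2]).T)-a[2],[.622,.026,.166]);print(r.x,r.fun)
for c in (r.x[:2],[.6225,.025],[.6225,.028]):print([np.degrees(np.arctan2(*(q-c)[::-1]))%360 for q in Q])
s=ctrl.snapshot('side');t=ctrl.snapshot('top')
cv2.imwrite('pics/side6.png',s);cv2.imwrite('pics/top6.png',t)
cv2.imwrite('pics/s6.png',cv2.resize(np.hstack([s[180:300,270:390],t[160:280,270:390]]),None,fx=3.3,fy=3.3,interpolation=cv2.INTER_CUBIC))
E
```

```text
t 7.63 pos [ 0.5112 -0.097   0.336 ] rpy [ 1.7962e+02  6.0000e-02 -4.1490e+01] F [-2.6 -3.3 -3.1] op 0.0238 q [ 11.    9.4 -24.3   0.2 -56.7 127.4]
[-1.43442008  0.54413177  0.04101903]
[0.62268205 0.02650669 0.16645248] [ 1.68098841e-05 -2.69063950e-05  2.54144219e-05 -1.53178792e-05]
[np.float64(177.2822452570037), np.float64(187.0085047702014), np.float64(217.4398863024699), np.float64(227.92563094422542)]
[np.float64(176.7609484700136), np.float64(186.50021412139444), np.float64(217.0638615798102), np.float64(227.62232954978091)]
[np.float64(177.79342756451715), np.float64(187.52639622444488), np.float64(217.88399761811905), np.float64(228.3143150609101)]
```

View pics/s6.png

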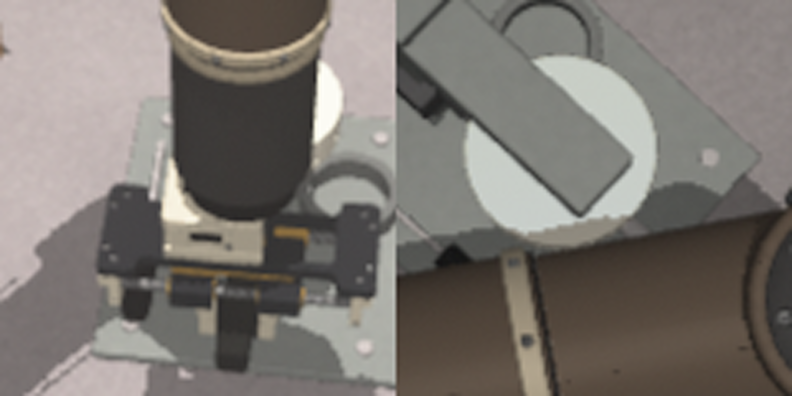

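Call:
{"fn": "carry_out", "kwargs": {
  "linear": [
    [0, 0, 0.2],
    [0, 0, 0.5],
    [0, 0, 0.9],
    [0, 0, 1.4],
    [0, 0, 2.0],
    [0, 0, 2.6],
    [0, 0, 3.2],
    [0, 0, 3.8],
    [0, 0, 4.4],
    [0, 0, 5.0],
    [0, 0, 5.5],
    [0, 0, 5.5]
  ],
  "twist": [0, 0, 0, 0, 0, 0, 0, 0, 0, 0, 0, 0]
}}

```text
clock: 8.73
tool_pos: [0.5109, -0.097, 0.281]
orientation: [179.7, 0.0, -41.5]
force: [-2.0, -2.8, -0.9]
opening: 0.024
```

Call:
{"fn": "carry_out", "kwargs": {
  "linear": [
    [0, 0, 0.2],
    [0, 0, 0.4],
    [0, 0, 0.48],
    [0, 0, 0.48]
  ],
  "twist": [0, 0, 0, 0]
}}

```text
clock: 9.07
tool_pos: [0.5109, -0.097, 0.2768]
orientation: [179.7, -0.0, -41.5]
force: [-2.9, -3.8, 1.4]
opening: 0.0238
```

```bash
python3 - <<'E'
from h import *
from plant import ctrl
st();print(ctrl.get_obs()['moment'])
s=ctrl.snapshot('side')
cv2.imwrite('pics/s7.png',cv2.resize(s[150:330,240:420],None,fx=3,fy=3,interpolation=cv2.INTER_CUBIC))
E
```

```text
t 9.07 pos [ 0.5109 -0.097   0.2768] rpy [ 1.7966e+02 -1.0000e-02 -4.1480e+01] F [-2.9 -3.8  1.4] op 0.0238 q [ 11.   13.2 -28.5   0.3 -48.5 127.3]
[-1.43140927  0.77330512  0.04182923]
```

View pics/s7.png

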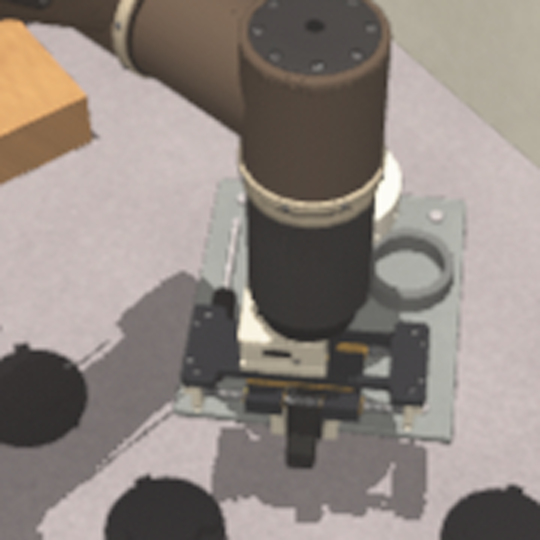

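Call:
{"fn": "carry_out", "kwargs": {
  "linear": [
    [0, 0, 0],
    [0, 0, 0],
    [0, 0, 0],
    [0, 0, 0],
    [0, 0, 0],
    [0, 0, 0],
    [0, 0, 0],
    [0, 0, 0],
    [0, 0, 0],
    [0, 0, 0]
  ],
  "twist": [0, 0, 0, 0, 0, 0, 0, 0, 0, 0],
  "fingers": 1
}}

```text
clock: 9.95
tool_pos: [0.5109, -0.097, 0.2768]
orientation: [179.7, -0.0, -41.5]
force: [0.8, 1.1, -0.1]
opening: 0.0841
```

Call:
{"fn": "carry_out", "kwargs": {
  "linear": [
    [0, 0, -0.5],
    [0, 0, -2],
    [0, 0, -4],
    [0, 0, -6.5],
    [0, 0, -9],
    [0, 0, -11.5],
    [0, 0, -13.5],
    [0, 0, -15],
    [0, 0, -15]
  ],
  "twist": [0, 0, 0, 0, 0, 0, 0, 0, 0]
}}

```text
clock: 10.7
tool_pos: [0.5121, -0.0965, 0.4308]
orientation: [179.9, -0.3, -41.5]
force: [0.4, 0.4, -0.1]
opening: 0.0874
```

Call:
{"fn": "carry_out", "kwargs": {
  "linear": [
    [1, 0, 0],
    [3, 1, 0],
    [6, 2, 0],
    [9, 4, 0],
    [12, 6, 0],
    [15, 8, 0],
    [18, 10, 0],
    [21, 12, 0],
    [23, 14, 0],
    [24, 14, 0],
    [24, 14, 0]
  ],
  "twist": [0, 0, 0, 0, 0, 0, 0, 0, 0, 0, 0]
}}

```text
clock: 11.62
tool_pos: [0.5997, -0.3629, 0.43]
orientation: [179.8, -0.1, -41.6]
force: [0.4, 1.7, -1.0]
opening: 0.0876
```

```bash
python3 - <<'E'
from h import *
from plant import ctrl
st();print(ctrl.get_obs()['moment'])
s=ctrl.snapshot('side');t=ctrl.snapshot('top')
cv2.imwrite('pics/side8.png',s);cv2.imwrite('pics/top8.png',t)
cv2.imwrite('pics/s8.png',cv2.resize(np.hstack([s[170:320,270:420],t[150:300,260:410]]),None,fx=2.6,fy=2.6,interpolation=cv2.INTER_CUBIC))
E
```

```text
t 11.62 pos [ 0.5997 -0.3629  0.43  ] rpy [ 1.7982e+02 -1.4000e-01 -4.1630e+01] F [ 0.4  1.7 -1. ] op 0.0876 q [-15.2  22.2   6.4   0.2 -74.1 153.5]
[-0.01431461 -0.06223065  0.00419047]
```

View pics/s8.png

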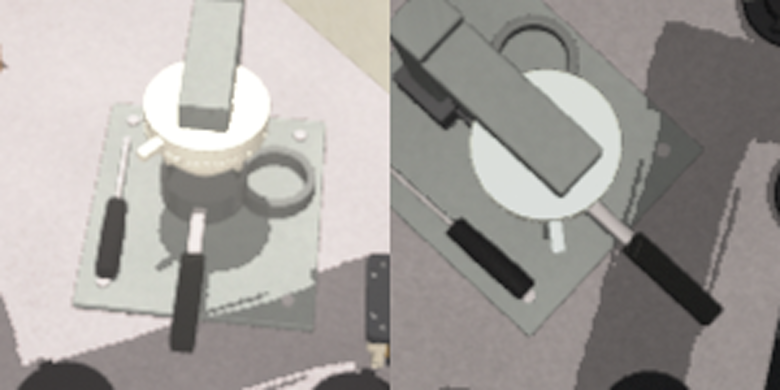

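View pics/side8.png

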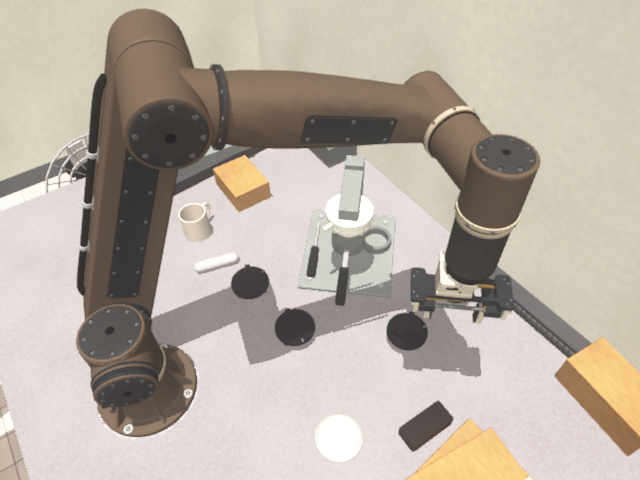

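```bash
python3 - <<'E'
from h import *
im=cv2.imread('pics/top8.png')
m=np.zeros(im.shape[:2],np.uint8);m[238:280,345:400]=(im[238:280,345:400].max(2)<62)*255
c=max(cv2.findContours(m,0,1)[0],key=cv2.contourArea);r=cv2.minAreaRect(c);b=cv2.boxPoints(r);print(b.round(1).tolist())
w=ray('top',b,.127)[:,:2];ct=w.mean(0);print(w.round(4).tolist())
pts=np.argwhere(m>0)[:,::-1];W=ray('top',pts,.127)[:,:2].astype(np.float32);l=cv2.fitLine(W,cv2.DIST_L2,0,.01,.01).ravel();print('handle',ct,np.degrees(np.arctan2(l[1],l[0])), np.degrees(np.arctan2(*(np.array([.6227,.0265])-ct)[::-1])))
# arm top edges / column: edges
g=cv2.cvtColor(im,cv2.COLOR_BGR2GRAY)
segs=cv2.createLineSegmentDetector().detect(g[120:290,220:390])[0][:,0]
for s in segs:
    a=s.reshape(2,2)+[220,120]
    if np.hypot(*(a[1]-a[0]))>30:
        for z in(.271,.012):
            w=ray('top',a,z)[:,:2];d=w[1]-w[0];print(a.round(0).tolist(),z,round(np.degrees(np.arctan2(d[1],d[0]))%180,1),end=' ')
        print()
s=cv2.imread('pics/side8.png')
cv2.imwrite('pics/s9.png',cv2.resize(s[185:265,310:400],None,fx=8,fy=7.4,interpolation=cv2.INTER_CUBIC))
E
```

```text
[[348.3999938964844, 245.89999389648438], [355.6000061035156, 238.1999969482422], [387.79998779296875, 268.0], [380.6000061035156, 275.79998779296875]]
[[0.5411, -0.0466], [0.5597, -0.0636], [0.4898, -0.1395], [0.4715, -0.1224]]
handle [ 0.515517   -0.09304482] 47.4159 48.120831469914165
[[324.0, 226.0], [293.0, 197.0]] 0.271 47.3 [[324.0, 226.0], [293.0, 197.0]] 0.012 47.3 
[[308.0, 264.0], [280.0, 239.0]] 0.271 48.4 [[308.0, 264.0], [280.0, 239.0]] 0.012 48.4 
[[287.0, 233.0], [315.0, 257.0]] 0.271 49.5 [[287.0, 233.0], [315.0, 257.0]] 0.012 49.5 
[[356.0, 239.0], [387.0, 268.0]] 0.271 47.3 [[356.0, 239.0], [387.0, 268.0]] 0.012 47.3 
[[379.0, 275.0], [349.0, 247.0]] 0.271 47.9 [[379.0, 275.0], [349.0, 247.0]] 0.012 47.9 
[[311.0, 179.0], [341.0, 206.0]] 0.271 47.6 [[311.0, 179.0], [341.0, 206.0]] 0.012 47.6 
[[272.0, 175.0], [325.0, 222.0]] 0.271 48.8 [[272.0, 175.0], [325.0, 222.0]] 0.012 48.8 
[[333.0, 288.0], [343.0, 250.0]] 0.271 165.1 [[333.0, 288.0], [343.0, 250.0]] 0.012 165.1 
[[353.0, 236.0], [364.0, 193.0]] 0.271 165.8 [[353.0, 236.0], [364.0, 193.0]] 0.012 165.8 
[[314.0, 277.0], [338.0, 251.0]] 0.271 137.7 [[314.0, 277.0], [338.0, 251.0]] 0.012 137.7
```

View pics/s9.png

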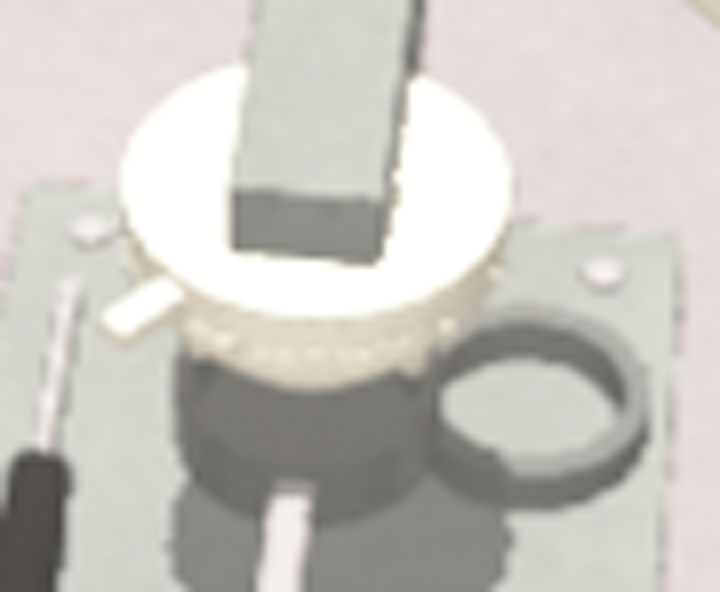

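```bash
python3 - <<'E'
from h import *
a=np.linspace(0,2*np.pi,400);c=[.6227,.0265]
for nm,r,z in [('base top',.062,.235),('base under',.062,.205)]+[(f'flange under drop{d}',.052,.191-d/1000) for d in(1,3,6)]+[(f'chamber under drop{d}',.034,.163-d/1000) for d in(1,3,6)]:
    p=proj('side',np.c_[c[0]+r*np.cos(a),c[1]+r*np.sin(a),0*a+z]);print(nm,'low v',p[:,1].max().round(2),'at u',p[p[:,1].argmax(),0].round(1),'u range',p[:,0].min().round(1),p[:,0].max().round(1))
s=cv2.imread('pics/side8.png')
for u in(346,348,350,352):print(u,s[220:246,u].mean(1).round().astype(int))
s=cv2.imread('pics/side5.png')
for u in(346,348,350,352):print(u,s[220:246,u].mean(1).round().astype(int))
E
```

```text
base top low v 227.08 at u 349.7 u range 325.0 373.5
base under low v 234.99 at u 349.4 u range 325.1 372.7
flange under drop1 low v 235.87 at u 349.1 u range 329.0 368.6
flange under drop3 low v 236.38 at u 349.1 u range 329.0 368.5
flange under drop6 low v 237.14 at u 349.1 u range 329.0 368.5
chamber under drop1 low v 237.63 at u 348.7 u range 335.7 361.2
chamber under drop3 low v 238.13 at u 348.7 u range 335.7 361.2
chamber under drop6 low v 238.87 at u 348.7 u range 335.7 361.1
346 [250 255 255 255 255 255 255 247 213 214 215 214 220 219 214 206 196 157
 120 119 120 118 119 119 119 120]
348 [248 255 255 255 255 255 255 246 210 213 215 213 222 215 210 207 198 166
 129 120 120 119 119 119 118 118]
350 [238 254 255 255 255 255 255 249 216 215 214 213 219 217 212 208 199 161
 124 119 120 118 119 119 119 118]
352 [196 252 255 255 255 255 255 247 210 209 212 212 221 217 208 205 187 148
 119 119 119 119 118 119 118 119]
346 [228 248 248 248 248 248 247 220 171 173 174 172 179 179 174 137  93  88
  88  88  89  88  92 103 107 109]
348 [224 247 248 248 248 248 247 219 169 173 173 172 182 174 169 137  93  88
  88  89  88  88  91 103 108 107]
350 [205 243 248 248 248 248 248 224 175 174 173 172 180 176 171 147 115 107
  97  90  90  89  93 103 109 109]
352 [158 233 248 248 248 248 247 221 168 168 170 171 179 177 169 163 160 162
 144 109  93  89  94 103 107 108]
```

```bash
python3 - <<'E'
from h import *
a=np.linspace(0,2*np.pi,4000);c=[.6227,.0265]
def env(r,z,u):
    p=proj('side',np.c_[c[0]+r*np.cos(a),c[1]+r*np.sin(a),0*a+z]);k=np.abs(p[:,0]-u)<.3
    return p[k,1].max() if k.any() else np.nan
A=cv2.imread('pics/side5.png');B=cv2.imread('pics/side8.png');T0=cv2.imread('pics/side0.png')
for u in(334,337,340,356,358,360,361,362,363,364,365,366):
    print(u,'fl1 %.2f fl3 %.2f fl6 %.2f ch3 %.2f ch6 %.2f base %.2f'%tuple(env(r,z,u) for r,z in((.052,.190),(.052,.188),(.052,.185),(.034,.160),(.034,.157),(.062,.205))))
    print('   up  ',A[226:242,u].mean(1).round().astype(int)); print('   hang',B[226:242,u].mean(1).round().astype(int))
cv2.imwrite('pics/s10.png',cv2.resize(np.hstack([A[215:250,320:380],B[215:250,320:380]]),None,fx=6.5,fy=12,interpolation=cv2.INTER_CUBIC))
E
```

```text
334 fl1 231.01 fl3 231.52 fl6 232.28 ch3 nan ch6 nan base 231.09
   up   [161 163 180 182 163 141 129 129 129 130 122 116 124 145 163 168]
   hang [202 204 220 223 209 195 185 148 110 110 112 113 112 115 118 117]
337 fl1 232.99 fl3 233.50 fl6 234.26 ch3 233.00 ch6 233.75 base 232.60
   up   [163 167 167 166 191 187 155 130 113 107 103  89  87 126 158 167]
   hang [204 208 209 207 230 226 205 173 128 113 118 119 119 120 120 120]
340 fl1 234.33 fl3 234.85 fl6 235.61 ch3 235.78 ch6 236.53 base 233.67
   up   [210 172 172 171 170 164 164 149 109  86  86  86  86  85  90 134]
   hang [241 213 214 213 211 205 205 208 196 156 122 120 120 120 119 119]
356 fl1 235.04 fl3 235.54 fl6 236.29 ch3 236.55 ch6 237.26 base 234.36
   up   [236 194 170 170 169 167 173 171 137  97  86  86  86  85  86  95]
   hang [252 231 212 211 210 207 214 212 203 180 140 120 119 120 120 119]
358 fl1 234.42 fl3 234.92 fl6 235.67 ch3 235.29 ch6 236.00 base 233.88
   up   [218 172 168 164 164 172 170 155 118  87  87  87  87  87  91 102]
   hang [245 212 209 205 205 213 211 205 188 145 119 119 119 119 120 119]
360 fl1 233
[... 791 characters left out ...]
 196 194 196 197 187 164 152 141 124 116 118 119 118 114 111]
364 fl1 231.06 fl3 231.54 fl6 232.25 ch3 nan ch6 nan base 231.44
   up   [155 154 155 154 149 123  94  84  80  87 102 111 102 105 102  94]
   hang [195 192 194 192 187 171 146 128 120 117 117 118 117 118 113 107]
365 fl1 230.15 fl3 230.62 fl6 231.33 ch3 nan ch6 nan base 230.84
   up   [154 153 178 175 150 131 106  87  80  80  83 119 139 145 143 125]
   hang [193 191 218 215 189 175 151 124 113 110 112 153 174 174 172 154]
366 fl1 229.08 fl3 229.53 fl6 230.24 ch3 nan ch6 nan base 230.17
   up   [153 151 170 166 148 128 101  87  83  86 120 155 165 165 166 158]
   hang [190 188 211 206 185 161 129 112 108 110 151 194 206 205 205 196]
```

View pics/s10.png

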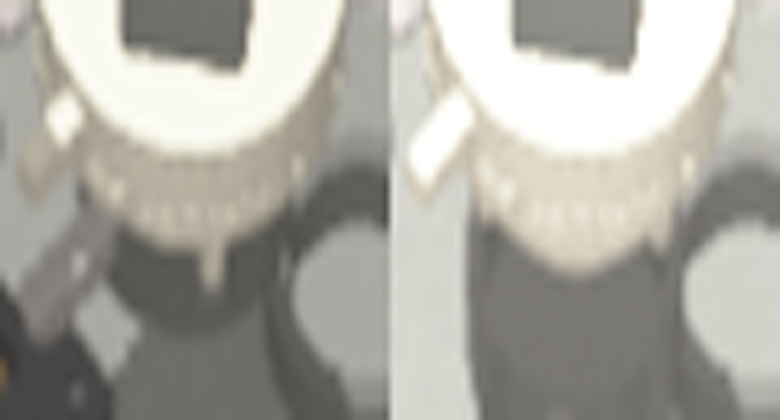

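```bash
python3 - <<'E'
from h import *
A=cv2.imread('pics/side5.png');B=cv2.imread('pics/side8.png');S=cv2.imread('pics/side0.png')
for v in(236,237,238):print('up',v,A[v,346:360].mean(1).round().astype(int))
for v in(233,234,235):print('hang',v,B[v,354:368].mean(1).round().astype(int))
for r in(.040,.045,.048):
  for z1,z2 in((.175,.17),(.168,.163)):
    th=np.radians(np.arange(220,340,.1))
    def f(u,z):
        p=proj('side',np.c_[.6227+r*np.cos(th),.0265+r*np.sin(th),0*th+z]);i=np.abs(p[:,0]-u).argmin();return np.degrees(th[i]),p[i,1]
    a=f(352.4,z1);b=f(361.4,z2);print(r,z1,a,b,'rot',b[0]-a[0])
E
```

```text
up 236 [ 93  92  93  97 115 145 160 157 119  81  86  87  87  88]
up 237 [ 88  88  88  88 107 146 162 153 114  82  86  88  87  88]
up 238 [ 88  88  88  87  97 128 144 134 104  83  86  88  87  87]
hang 233 [217 222 212 205 205 199 195 188 183 152 128 124 112 110]
hang 234 [210 208 203 202 188 174 183 184 171 141 120 113 108 111]
hang 235 [204 196 180 166 145 129 145 159 145 124 117 110 110 123]
0.04 0.175 (np.float64(247.79999999999842), np.float64(235.83151062604998)) (np.float64(290.99999999999596), np.float64(232.23707910097187)) rot 43.199999999997544
0.04 0.168 (np.float64(248.0999999999984), np.float64(237.5671206237833)) (np.float64(291.8999999999959), np.float64(233.83201588782347)) rot 43.79999999999748
0.045 0.175 (np.float64(246.09999999999854), np.float64(237.33658599971525)) (np.float64(281.79999999999654), np.float64(234.6642170020854)) rot 35.699999999998
0.045 0.168 (np.float64(246.39999999999853), np.float64(239.07063760237483)) (np.float64(282.39999999999645), np.float64(236.30675244309464)) rot 35.999999999997925
0.048 0.175 (np.float64(245.2999999999986), np.float64(238.2364812841274)) (np.float64(277.7999999999967), np.float64(235.94214413964937)) rot 32.499999999998124
0.048 0.168 (np.float64(245.59999999999857), np.float64(239.96953076185247)) (np.float64(278.29999999999666), np.float64(237.60000187554743)) rot 32.699999999998084
```

```bash
python3 - <<'E'
from h import *
from scipy.optimize import brentq
for r,a1,a2 in((.042,247.2,287.8),(.042,247.2,286.2),(.041,247.5,288.5)):
    X=lambda a,z:[.6227+r*np.cos(np.radians(a)),.0265+r*np.sin(np.radians(a)),z]
    z1=brentq(lambda z:proj('side',[X(a1,z)])[0,1]-238.55,.1,.25)
    z2=brentq(lambda z:proj('side',[X(a2,z)])[0,1]-235.3,.1,.25)
    print(r,z1,z2,(z1-z2)*1e3,proj('side',[X(a1,z1)]),proj('side',[X(a2,z2)]))
E
```

```text
0.042 0.16649929110058287 0.1611801462910161 5.319144809566772 [[352.33627667 238.55      ]] [[361.40708825 235.3       ]]
0.042 0.16649929110058287 0.16225556182291376 4.243729277669112 [[352.33627667 238.55      ]] [[361.16621195 235.3       ]]
0.041 0.16529838541555922 0.1600189254754258 5.27945994013343 [[352.30924085 238.55      ]] [[361.18321565 235.3       ]]
```

```bash
python3 - <<'E'
from plant import ctrl
print(ctrl.close_job())
E
```

```text
the job is handed in; nothing more can be done
None
```

I fitted the detector and handed the job in at about 11.7 s on the robot's clock; no verdict was reported. I gripped the handle and swung it about 10° under the rib. I then raised it 60 mm to the stop (8 N), turned it about 40.5° counter-clockwise to straight out, lowered it, let go and moved clear.

**Last checks, all from the pictures and the arm's readings:**
- **Cup:** it is empty and back down, about 1 mm above its starting height by the tool position.
- **Handle:** it points along 47.4–48.1°, against 47.3–48.8° for the stand's overhead arm.
- **Detector:** it hangs in the base. One of its ribs shows about 40° of turn and a drop of roughly 4–5 mm from fully raised. With the raised flange about 1 mm below the mouth, that puts it 5–6 mm below it, which fits the lugs having dropped behind the bumps.
- **Other things on the bench:** by eye, none of them looks moved, and nothing is touching the robot.

**Less certain:**
- **Drop measurement:** it rests on about one pixel. The flange edge gave 0.9–1.2 px of movement where 1.3 px was expected. The chamber's lower edge sat about 1 px higher than a plain cylinder would put it; a tapered chamber would explain that, but I did not confirm it.
- **Axis position:** the two cameras disagreed by about 5 mm sideways. A circle through the gripped handle's positions fell between them.

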